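# Check the heated platen of a hot stamping press with a surface thermometer

## Robot

A 6-joint arm with a two-finger parallel gripper is mounted at the origin on the work surface. World frame = base frame: x ahead of the robot, y to its left, z up, the work surface at z = 0. Lengths are in mm, angles in rad, forces in N, time in s.
With the tool pointing down it reaches from about 300 to 775 mm from the base axis. Payload 14.6 kg.
Tool frame: the origin (TCP) lies at the very end of the fingers, on their centre line; the grasp point (between the pads) lies 19 mm behind it; z points along the fingers, y is the line along which they close (so a half turn about z gives the same grasp; the last joint's range is limited). The gripper opens to 94 mm and grips with 3 to 60 N. Pads are 16 mm wide; open, the fingers measure 119 mm over their backs; the gripper's body (75 mm by 177 mm) begins 78 mm behind the grasp point.
Start: joints at [-1.305, 0.3, 1.521, -0, 1.321, -0.067], TCP at [179.673, -519.814, 205.446] pointing down, gripper open.
Joint ranges: [-3.03, 3.03], [-0.79, 2.21], [0.23, 2.52], [-1.04, 4.18], [0, 3.07], [-2.55, 2.55]. Speed limits (rad/s): [2.22, 2.22, 2.57, 3.14, 3.14, 3.14].

## Interface

Orientations are given as [roll, pitch, yaw] about the fixed x, y, z axes, in that order (R = Rz(yaw) Ry(pitch) Rx(roll)).
In Python, from cell import manip gives the robot as it stands.
- The arm moves only by the tool servo_tool, never from a script. Its argument "motion" is a list that holds one entry, the list of rows, each a list of 7 numbers: the shift along the world's x, y, z as a fraction of full scale, then the turn, a rotation vector about the world's x, y, z as a fraction of full scale, then the closure, from 0 (fully open) to 1 (shut). In form: [[[x, y, z, rx, ry, rz, gripper], ...]]. A call has 1 to 10 rows; each row is the pose to reach, as a shift and turn from the pose commanded when the call began, turning the shorter way round; what a row does not reach only later rows make up. Full scale, the value 1, is 0.5 m for a shift and pi rad for a turn. A row lasts 1/10 s, in which the tool goes at most 50 mm and 8.59 degrees, less where a joint would pass 70% of its speed; a pose out of reach is approached as far as the arm can. A call with a number of a shift or a turn outside -1 to 1 is refused whole. A call with a gripper value outside its range is refused whole. The fingers move at their own pace and stop on an object; "newtons" is the grip in N (left out, the last holds). Time passes only in rows, so rows that repeat a pose let the fingers close. It gives the time, the measured TCP pose, the force, the opening and the grip force at its end, in the units of the state.
- manip.read_state(): the state, without advancing time (a new reading comes with each control period).
- manip.camera(name): name is "scene" or "top" or "wrist"; returns a dict with "frame" (384x512x3 uint8, red, green, blue), "range_z" (384x512 float32, mm along the optical axis (not along the pixel's ray), 0 where there is no reading), "vfov" (degrees; the focal length in pixels is half the picture's height over the tangent of half this angle, whatever the lens; pixels are square), "cx", "cy" (the principal point, pixels), "cam_to_world" (4x4, takes a point from camera to world coordinates). Camera axes: x right, y down, z forward; pixel columns grow to the right and rows downward; lengths in mm; the calibration is good to about 2 mm. A picture is of the moment at which its call begins.
- manip.sign_off(): hands the job in; it is judged then, once.
The state is a dict: "clock": time; "joints": joint angles; "qd": joint speeds; "effort": joint torques, N m; "eef_pos": TCP position; "eef_rot": TCP orientation; "wrist_force": force on the tool from outside, world axes, zero at the start; "moment": the same for the moment, N m; "finger_gap": finger opening in mm; "finger_force": force on a finger pad.
Only numpy, scipy, OpenCV 4.12 (cv2) and the standard library are available. Lean on these libraries where they do the work, as an engineer would, in place of code of your own. Each camera call takes 0.05 s, during which the arm holds its last target. There are 200 camera calls.

## Task

Check how evenly the drawn-out platen of the stamping press heats: take the stem thermometer from the tool stand, push its stem fully home into the well in the platen so that it stands upright with its collar down on the metal, and let go of it. Then take the surface thermometer and hold it upright with its round foot inside the engraved ring at the corner diagonally opposite the well, pressed down lightly so that the sprung foot gives about half of its travel without bottoming. Finish while still holding it there for the reading; leave the brass die and everything else on the bench where it is.

Things in the scene. Friction and masses are not known exactly. Their poses are not given: they have to be found in the camera images.
- stem_head (a point): Stem thermometer, grey, hanging upright in one of the tool stand's three holes (which varies). Point: centre of its box head, 20 mm along its own x (grip it this way), 32 mm along y, 52 mm high. The underside of the steel collar below the head is 30 mm below this point. Its z axis points up along the stem. About 70 g. It has the thin pointed stem and the lower head of the two.
- stem_seat (a point): Centre of the underside of the stem thermometer's collar plate (32 x 32 x 4 mm). Below it a steel stem 6 mm in diameter and 40 mm long, the last 8 mm tapering to a 2 mm point. Fully home, this point lies on the mouth of the well.
- surf_grip (a point): Surface thermometer, grey, hanging upright in another hole of the stand. Point: centre of its grip, 22 mm along its own x (hold it this way), 34 mm along y, 80 mm high. Underside of its 32 mm round collar: 44 mm below this point; then a tube 10 mm in diameter; the face of its foot is 110 mm below this point while not pressed. z axis up. About 150 g. The tallest tool in the stand.
- surf_tip (a point): Centre of the face of the surface thermometer's flat round sprung foot, 14 mm in diameter, at the lower end of the tube.
- surf_foot (a joint): How far the surface thermometer's foot is pushed in, m: 0 free, 0.008 bottomed. It takes 1.5 N to start it and 0.5 N more for each mm (about 3.5 N half-way).
- platen (a point): Centre of the top face of the level aluminium platen, 90 mm above the bench, 200 mm along its x, 160 mm along y, drawn out of the press. On its -y side stands the head of the press, its nearest face 220 mm from this point, up to 0.36 m high, with a raised lever. A handle sticks out 40 mm from the +y edge, below the top face.
- well (a point): Mouth of the thermometer well in the platen's top face, in the corner at x = -75, y = -55 mm of the platen's frame: a vertical blind bore 9 mm in diameter, 42 mm deep, with a brass rim. Axes as the platen's.
- mark (a point): Centre of the engraved ring, 24 mm in diameter with a small cross, in the platen's corner diagonally opposite the well (x = 75, y = 55 mm of the platen's frame), level with the top face. The two other corners bear similar rings, not wanted.
- stand_top (a point): Centre of the top of the fixed wooden tool stand, 90 mm above the bench: 75 mm along its x, 250 mm along y. Three holes 24 mm in diameter along y, at -80, 0 and 80 mm, each with one tool hanging by its collar: the two thermometers and an awl. The thermometers' own x lies along the stand's x.
- stem: The whole stem thermometer (origin: centre of its collar's underside).
- surf: The whole surface thermometer with its foot (origin: centre of its collar's underside).
- press: The fixed stamping press with its platen; origin on the bench 90 mm below the centre of the platen's top face, axes as the platen's.
- awl: Wooden-handled awl in the tool stand, rising 64 mm above it, a bystander.
- die: Loose flat brass die, 50 x 40 mm, 10 mm high, lying near the middle of the platen, a bystander.
- spool: Wooden thread spool on the bench, 54 mm in diameter, 60 mm high, a bystander.
- wax: Round wax tin on the bench, 72 mm in diameter, 32 mm high, a bystander.
- letterdie: Steel stamp block, 35 x 28 mm, 50 mm high, on the bench between the press and the tool stand, a bystander.
There are look-alikes about, which are no part of the job. What is shaped like the surf but blue is not meant.

How it is judged (in metres and radians):
On the way, in this order (a step that is already met when the one before it is completed fails the run):
1. the stem thermometer stands fully home in the well, let go (horizontal distance between stem_seat and well below 0.005 m and z of stem_seat in the frame of well between -0.002 and 0.003 m and angle between stem_head's own z axis and vertical below 0.08 rad and contact force between the fingers and stem below 0.05 N), for 0.2 s.
2. the surface thermometer is held upright, its foot lightly pressed inside the ring opposite the well (horizontal distance between surf_tip and mark below 0.006 m and angle between surf_grip's own z axis and vertical below 0.09 rad and value of joint surf_foot between 0.001 and 0.0072 m and contact force between surf and press between 1 and 8 N and contact force between the fingers and surf above 2 N and contact force between surf and stem below 0.05 N and contact force between surf and die below 0.05 N), for 0.5 s.
At the end, for the whole second after the job is handed in: Stem thermometer free in the well: collar within 5 mm of its axis and 3 mm of the face, tilt under 4.5 deg. Surface thermometer in the fingers, tilt under 5 deg, foot within 6 mm of the centre of the ring opposite the well, pushed in 1 to 7.2 of 8 mm, pressing 1 to 8 N, leaning on nothing else (all of step 1 and all of step 2); the arm keeps its last pose, push and grip.
It fails at once if the awl in the stand or the brass die on the platen is moved by more than 20 mm (distance of any of awl, die from where it was at the start of the episode above 0.02 m).
It fails at once if another thing on the bench is moved by more than 20 mm (distance of any of spool, wax, letterdie from where it was at the start of the episode above 0.02 m).
It fails at once if the surface thermometer is pressed on the press with more than 20 N (contact force between surf and press above 20 N).
It also fails if it takes over 56 s, if anything falls off the work surface, if the arm or the gripper's body presses on something with over 40 N, if the wrist force passes 120 N, or if a joint passes its speed limit or range.

## Working session

There is one attempt and no reset: what is moved stays moved. The work goes in short steps, Python scripts to look and compute and a tool call to move; the robot and the scene stay as the last step left them, time stands still between calls to the robot, and variables do not carry over. Pictures are saved under pics/ and viewed, at most 10 in all, crops included, and the job is handed in when it is done.

Besides the shell and the picture viewer there is one more tool, called after "Emit:" by a JSON object that holds its "op" and its "data", one argument or row to a line. servo_tool: Moves the arm, as the interface text tells. Its arguments: {"type":"object","properties":{"motion":{"type":"array"},"newtons":{"type":"number"}},"required":["motion"]}

```bash
mkdir -p pics
cat > h.py <<'E'
import numpy as np, cv2
from cell import manip
def cam(n):
    c=manip.camera(n); c['f']=192/np.tan(np.radians(c['vfov'])/2); return c
def pts(c):
    z=c['range_z']; v,u=np.mgrid[0:384,0:512]
    P=np.stack([(u-c['cx'])/c['f']*z,(v-c['cy'])/c['f']*z,z,np.ones_like(z)],-1)@np.array(c['cam_to_world']).T
    P=P[...,:3]; P[z==0]=np.nan; return P
def ray(c,u,v,h):
    T=np.array(c['cam_to_world']); d=T[:3,:3]@[(u-c['cx'])/c['f'],(v-c['cy'])/c['f'],1]; o=T[:3,3]
    return o+d*(h-o[2])/d[2]
def save(c,n,crop=None,s=1):
    f=c['frame'][...,::-1]
    if crop: f=f[crop[1]:crop[3],crop[0]:crop[2]]
    cv2.imwrite('pics/'+n,cv2.resize(f,None,fx=s,fy=s,interpolation=cv2.INTER_CUBIC))
E
python3 - <<'E'
from h import *
a=cam('top');b=cam('scene')
np.savez('top0.npz',**a);np.savez('scene0.npz',**b)
save(a,'t0.png',None,1.5);save(b,'s0.png',None,1.5)
print(np.round(a['cam_to_world'],2),np.round(b['cam_to_world'],2),manip.read_state())
E
```

```text
[[-2.00000e-02 -1.00000e+00  5.00000e-02  4.98200e+02]
 [-1.00000e+00  2.00000e-02  1.00000e-02  9.82700e+01]
 [-1.00000e-02 -5.00000e-02 -1.00000e+00  1.17645e+03]
 [ 0.00000e+00  0.00000e+00  0.00000e+00  1.00000e+00]] [[-5.70000e-01  4.30000e-01 -7.00000e-01  1.23116e+03]
 [ 8.20000e-01  3.10000e-01 -4.80000e-01  5.47880e+02]
 [ 1.00000e-02 -8.50000e-01 -5.30000e-01  6.14390e+02]
 [ 0.00000e+00  0.00000e+00  0.00000e+00  1.00000e+00]] {'clock': 0.1, 'joints': array([-1.30461519e+00,  3.00378824e-01,  1.52152018e+00,  3.22376217e-05,
        1.32071644e+00, -6.65916194e-02]), 'qd': array([-1.34875902e-03, -1.39984818e-03, -2.10119185e-03,  1.02703776e-03,
       -1.45817005e-04,  1.04355464e-05]), 'effort': array([ 2.65838908e-04, -5.32646334e+01, -3.53284836e+01,  7.09366193e-02,
        2.34607706e-02, -8.70462350e-05]), 'eef_pos': array([ 179.61204129, -519.59179958,  204.96271247]), 'eef_rot': array([-3.14057421e+00, -9.92165048e-05,  3.32764708e-01]), 'wrist_force': array([-0.24573564,  0.24514396, -0.00396742]), 'moment': array([ 0.00493805,  0.00303449, -0.04210124]), 'finger_force': 0.0, 'finger_gap': 93.88287629713139}
```

View pics/t0.png

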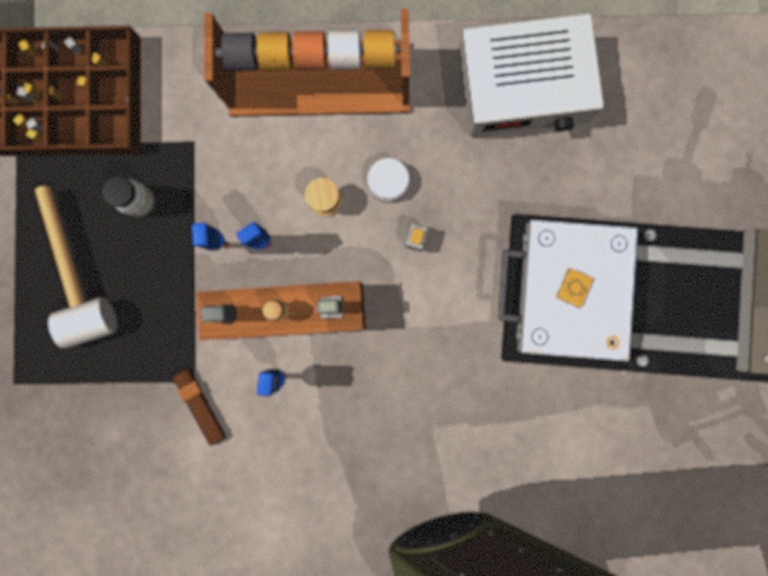

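View pics/s0.png

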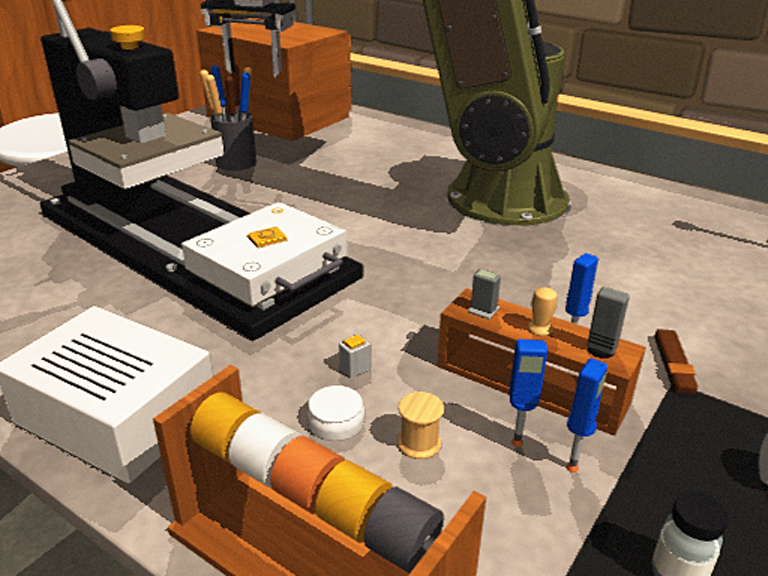

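The top view shows the grey tools in the stand at about (217,314) (tall, with a blank top) and (328,307) (lower, over a collar), with the awl between them at (273,310). Three blue look-alikes sit at (207,236), (253,236) and (268,382). The well has an orange rim at (613,343), and the ring opposite it is at (546,238). The other two rings are at (619,243) and (540,337).

Could be mistaken:
- **Stem:** the grey tool at (328,307), the awl at (273,310) or the surf at (217,314). I choose (328,307).
- **Surf:** the grey tool at (217,314) or one of the three blue ones. I choose (217,314).

Run:
```python
from h import *
c=dict(np.load('top0.npz')); P=pts(c); fr=c['frame'].astype(int)
print('f',c['f'])
Z=P[...,2]
def blob(m,name):
    m=m.astype(np.uint8); n,l,s,ce=cv2.connectedComponentsWithStats(m)
    for i in range(1,n):
        if s[i,4]>25:
            q=P[l==i]; r=cv2.minAreaRect(q[:,:2].astype(np.float32))
            print(name,s[i,4],ce[i].round(1),'med',np.nanmedian(q,0).round(1),'rect',np.round(r[0],1),np.round(r[1],1),round(r[2],1))
v,u=np.mgrid[0:384,0:512]
reg=(u>120)&(u<250)&(v>180)&(v<235)
blob(reg&(Z>82)&(Z<98),'stand'); blob(reg&(Z>135),'head>135'); blob(reg&(Z>165),'head>165'); 
b=(fr[...,2]>fr[...,0]+50)&(u>120)&(u<250); blob(b&(Z>60),'blue')
print('bluemaxz',Z[b].max())
pl=(u>330)&(u<440)&(v>140)&(v<250)&(Z>82)&(Z<97); blob(cv2.morphologyEx(pl.astype(np.uint8),cv2.MORPH_OPEN,np.ones((5,5))),'platen')
hsv=cv2.cvtColor(c['frame'],cv2.COLOR_RGB2HSV)
o=(hsv[...,1]>120)&(u>340)&(u<430)&(v>140)&(v<245); blob(o,'orange')
for n,(a,e) in dict(well=(613,343),mark=(546,238),r2=(619,243),r3=(540,337)).items(): print(n,ray(c,a/1.5,e/1.5,90).round(1))
save(c,'crop.png',(125,140,295,270),4)
# ring centres
g=cv2.cvtColor(c['frame'],cv2.COLOR_RGB2GRAY); G=cv2.resize(g,None,fx=4,fy=4,interpolation=cv2.INTER_CUBIC)
for (a,e) in [(546,238),(619,243),(540,337),(613,343)]:
    x,y=int(a/1.5),int(e/1.5); w=g[y-9:y+10,x-9:x+10].astype(float); w=np.clip(np.median(w)-12-w,0,None)
    yy,xx=np.mgrid[y-9:y+10,x-9:x+10]; uu,vv=(w*xx).sum()/w.sum(),(w*yy).sum()/w.sum(); print('ring',uu,vv,ray(c,uu,vv,90).round(1))
```

```text
f 476.9813964035173
stand 2995 [187.6 207.1] med [511.9 285.   89.7] rect [512.2 295.5] [ 75.1 250.5] 2.8
head>135 153 [181.6 206.7] med [511.8 292.7 147.6] rect [512.7 294.2] [28.6 27.1] 40.7
head>135 139 [217.9 204.4] med [516.6 214.6 145.2] rect [515.8 214.9] [30.9 19.6] 88.9
head>135 207 [143.  209.1] med [508.4 370.1 172.4] rect [508.  374.3] [22.7 34.9] 5.0
head>165 169 [141.3 209.1] med [508.5 373.5 173. ] rect [508.6 374.9] [34.1 21.2] 89.1
blue 212 [135.7 157. ] med [623.9 393.7 148.2] rect [623.7 397.2] [32.9 24.9] 0.1
blue 231 [168.1 157.1] med [621.  324.  147.1] rect [623.2 326.6] [24.6 33. ] 32.6
blue 159 [176.5 255.4] med [408.7 304.1 149.4] rect [407.3 305.4] [21.5 32.4] 82.8
blue 29 [186.6 253.1] med [406.5 294.4  84. ] rect [407.4 293.8] [ 3.4 21.3] 82.1
bluemaxz 155.07210252560617
platen 5801 [385.5 193.4] med [ 534.5 -162.    89.4] rect [ 535.7 -161.1] [161.3 200.4] 84.5
orange 347 [383.  191.5] med [ 540.1 -152.9   98.2] rect [ 541.2 -153.5] [38.7 43. ] 64.7
well [ 454.8 -210.3   90. ]
mark [ 615.5 -113.9   90. ]
r2 [ 605.9 -224.2   90. ]
r3 [ 465.6 -100.9   90. ]
ring 363.46875 158.73671875 [ 615.4 -112.7   90. ]
ring 412.2340425531915 162.63449848024317 [ 604.4 -223.1   90. ]
ring 359.33639143730886 224.31422018348624 [466.4 -99.4  90. ]
ring 407.8062350119904 227.92661870503596 [ 456.5 -208.4   90. ]
```

View pics/crop.png

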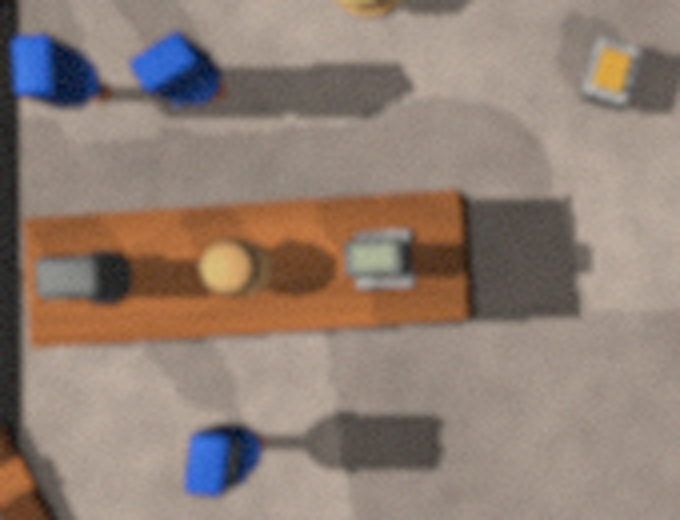

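The crop confirms the choices: the surf is the tall grey tool at crop (65,277), and the stem has its square steel collar at (380,257). The sizes, the 80 mm hole pitch and the platen rectangle all agree. I'm moving toward the stand.

Emit:
{"op": "servo_tool", "data": {
  "motion": [
    [[0.46, 1.0, 0.13, 0, 0, 0.41, 0], [0.46, 1.0, 0.13, 0, 0, 0.41, 0], [0.46, 1.0, 0.13, 0, 0, 0.41, 0], [0.46, 1.0, 0.13, 0, 0, 0.41, 0], [0.46, 1.0, 0.13, 0, 0, 0.41, 0], [0.46, 1.0, 0.13, 0, 0, 0.41, 0], [0.46, 1.0, 0.13, 0, 0, 0.41, 0], [0.46, 1.0, 0.13, 0, 0, 0.41, 0], [0.46, 1.0, 0.13, 0, 0, 0.41, 0], [0.46, 1.0, 0.13, 0, 0, 0.41, 0]]
  ]
}}

```text
clock: 1.1
eef_pos: [387.4, -66.7, 264.4]
eef_rot: [3.141, 0.0, 1.624]
wrist_force: [1.2, -0.6, -0.1]
finger_gap: 94.3
finger_force: 0.0
```

Emit:
{"op": "servo_tool", "data": {
  "motion": [
    [[0.22, 0.5, -0.03, 0, 0, 0, 0], [0.22, 0.5, -0.03, 0, 0, 0, 0], [0.22, 0.5, -0.03, 0, 0, 0, 0], [0.22, 0.5, -0.03, 0, 0, 0, 0], [0.22, 0.5, -0.03, 0, 0, 0, 0], [0.22, 0.5, -0.03, 0, 0, 0, 0], [0.22, 0.5, -0.03, 0, 0, 0, 0], [0.22, 0.5, -0.03, 0, 0, 0, 0], [0.22, 0.5, -0.03, 0, 0, 0, 0]]
  ]
}}

```text
clock: 2.0
eef_pos: [497.0, 180.4, 249.2]
eef_rot: [3.142, 0.0, 1.62]
wrist_force: [-0.8, -0.2, -0.0]
finger_gap: 94.2
finger_force: 0.0
```

Run:
```python
from h import *
w=cam('wrist'); s=manip.read_state(); print(s['eef_pos'],s['eef_rot']); np.savez('w1.npz',**w)
print(np.round(w['cam_to_world'],3),w['f']); save(w,'w1.png')
P=pts(w);Z=P[...,2]
v,u=np.mgrid[0:384,0:512]
for lo in (60,):
    pass
m=((Z>138)&(Z<152)).astype(np.uint8); n,l,st,ce=cv2.connectedComponentsWithStats(m)
for i in range(1,n):
    if st[i,4]>100:
        q=P[l==i]; r=cv2.minAreaRect(q[:,:2].astype(np.float32)); print(st[i,4],ce[i],np.nanmedian(q,0),r)
```

```text
[497.03190611 180.29767758 249.39562663] [ 3.14123447e+00 -1.25608956e-05  1.61964711e+00]
[[ 9.99000e-01  4.80000e-02  1.40000e-02  4.93993e+02]
 [ 5.00000e-02 -9.60000e-01 -2.74000e-01  2.60069e+02]
 [-0.00000e+00  2.74000e-01 -9.62000e-01  4.27774e+02]
 [ 0.00000e+00  0.00000e+00  0.00000e+00  1.00000e+00]] 281.140316800506
1145 [404.06026201  41.96943231] [624.20805918 326.94523338 148.61495129] ((626.1287231445312, 327.47601318359375), (21.672632217407227, 33.82040786743164), 32.04441452026367)
1020 [166.16470588  56.26764706] [410.57317594 304.4531181  148.77147331] ((409.1966857910156, 304.8912353515625), (22.416719436645508, 34.153724670410156), 82.47828674316406)
769 [278.87386216  75.09622887] [513.82996975 293.47043412 147.38920202] ((514.5361938476562, 294.23175048828125), (28.272830963134766, 27.758377075195312), 2.1394832134246826)
616 [277.38311688 158.41883117] [518.36920291 215.77122381 145.13698768] ((518.4052734375, 215.08517456054688), (20.48612403869629, 31.418285369873047), 4.050127983093262)
```

View pics/w1.png

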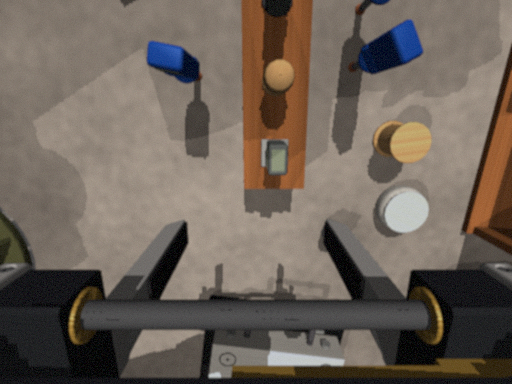

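The wrist view shows the stem head at (277,158) in the stand's near hole and the awl beyond it at (279,75). The head measures (517.5,215.5), which agrees with the top view.

Emit:
{"op": "servo_tool", "data": {
  "motion": [
    [[0.04, 0.07, -0.08, 0, 0, 0, 0], [0.04, 0.07, -0.08, 0, 0, 0, 0], [0.04, 0.07, -0.08, 0, 0, 0, 0], [0.04, 0.07, -0.16, 0, 0, 0, 0], [0.04, 0.07, -0.24, 0, 0, 0, 0], [0.04, 0.07, -0.288, 0, 0, 0, 0], [0.04, 0.07, -0.288, 0, 0, 0, 0], [0.04, 0.07, -0.288, 0, 0, 0, 0]]
  ]
}}

```text
clock: 2.85
eef_pos: [517.9, 215.9, 107.1]
eef_rot: [3.14, -0.0, 1.62]
wrist_force: [0.3, 0.4, 0.7]
finger_gap: 94.0
finger_force: 0.0
```

Emit:
{"op": "servo_tool", "data": {
  "motion": [
    [[0, 0, -0.006, 0, 0, 0, 0.5], [0, 0, -0.006, 0, 0, 0, 1], [0, 0, -0.006, 0, 0, 0, 1], [0, 0, -0.006, 0, 0, 0, 1], [0, 0, -0.006, 0, 0, 0, 1], [0, 0, -0.006, 0, 0, 0, 1], [0, 0, -0.006, 0, 0, 0, 1], [0, 0, -0.006, 0, 0, 0, 1], [0, 0, -0.006, 0, 0, 0, 1], [0, 0, -0.006, 0, 0, 0, 1]]
  ],
  "newtons": 15
}}

```text
clock: 3.85
eef_pos: [517.2, 216.3, 102.1]
eef_rot: [-3.142, 0.0, 1.621]
wrist_force: [1.0, 0.1, -0.8]
finger_gap: 20.1
finger_force: 15.0
```

Emit:
{"op": "servo_tool", "data": {
  "motion": [
    [[0, 0, 0.1, 0, 0, 0, 1], [0, 0, 0.2, 0, 0, 0, 1], [0, 0, 0.2, 0, 0, 0, 1], [-0.12, -0.81, 0.2, 0, 0, 0, 1], [-0.12, -0.81, 0.2, 0, 0, 0, 1], [-0.12, -0.81, 0.2, 0, 0, 0, 1], [-0.12, -0.81, 0.2, 0, 0, 0, 1], [-0.12, -0.81, 0.2, 0, 0, 0, 1], [-0.12, -0.81, 0.2, 0, 0, 0, 1], [-0.12, -0.81, 0.2, 0, 0, 0, 1]]
  ]
}}

```text
clock: 4.85
eef_pos: [465.1, -131.8, 201.9]
eef_rot: [3.142, 0.0, 1.621]
wrist_force: [0.1, -0.1, -0.9]
finger_gap: 20.2
finger_force: 15.0
```

Emit:
{"op": "servo_tool", "data": {
  "motion": [
    [[0, -0.1, 0, 0, 0, 0, 1], [0, -0.1, 0, 0, 0, 0, 1], [0, -0.1, 0, 0, 0, 0, 1]]
  ]
}}

```text
clock: 5.15
eef_pos: [465.5, -180.5, 201.5]
eef_rot: [-3.141, -0.001, 1.619]
wrist_force: [0.2, 0.2, -0.1]
finger_gap: 20.1
finger_force: 15.0
```

Run:
```python
from h import *
s=manip.read_state(); print(s['eef_pos'])
w=cam('wrist');b=cam('scene'); np.savez('w2.npz',**w);np.savez('s2.npz',**b)
A=cv2.resize(w['frame'][150:384,100:412],None,fx=1.9,fy=1.9)[:444]; B=cv2.resize(b['frame'][110:220,100:250],None,fx=4,fy=4,interpolation=cv2.INTER_CUBIC)
o=np.zeros((600,800,3),np.uint8); C=cv2.resize(w['frame'][192:384,156:356],(400,384)); o[:384,:400]=C
D=cv2.resize(b['frame'][90:210,110:210],(400,480),interpolation=cv2.INTER_CUBIC); o[:480,400:]=D
cv2.imwrite('pics/c2.png',o[:480,:,::-1])
```

```text
[ 465.53253733 -180.48754674  201.51974007]
```

View pics/c2.png

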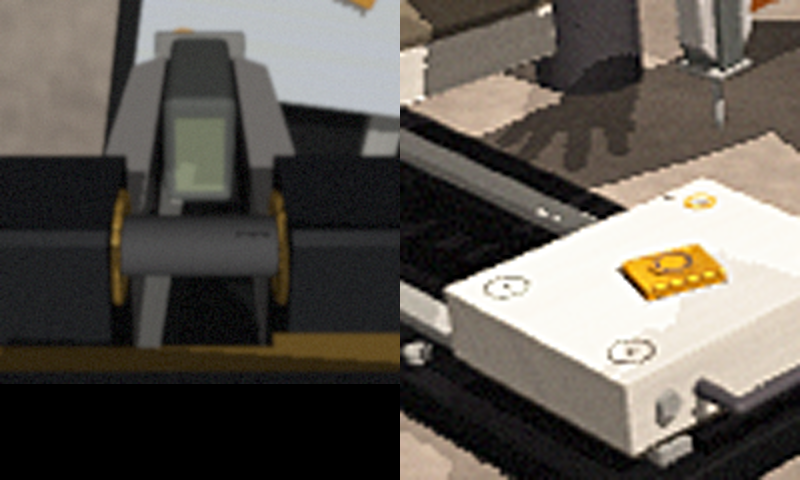

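The left half (wrist) shows the stem held square in the fingers, with the well hidden by it. In the right half (scene), the stem shows at about (722,110) and the well rim at (700,200). I'll go just above the well and compare both in that same view.

Emit:
{"op": "servo_tool", "data": {
  "motion": [
    [[-0.018, -0.056, -0.04, 0, 0, 0, 1], [-0.018, -0.056, -0.08, 0, 0, 0, 1], [-0.018, -0.056, -0.08, 0, 0, 0, 1], [-0.018, -0.056, -0.08, 0, 0, 0, 1]]
  ]
}}

```text
clock: 5.65
eef_pos: [457.3, -206.9, 162.6]
eef_rot: [3.142, -0.0, 1.622]
wrist_force: [-1.0, 0.0, -0.4]
finger_gap: 19.9
finger_force: 15.0
```

Run:
```python
from h import *
s=manip.read_state(); print(s['eef_pos'],s['eef_rot'])
b=cam('scene'); np.savez('s3.npz',**b); o=dict(np.load('scene0.npz'))
# well in the unoccluded scene picture
for c in (o,dict(np.load('s2.npz'))):
    h=cv2.cvtColor(c['frame'],cv2.COLOR_RGB2HSV); m=(h[...,1]>110)[135:148,175:195]
    # rim incl. hole
    v,u=np.nonzero(m); u=u+175;v=v+135; print('rim',u.min(),u.max(),v.min(),v.max(),u.mean(),v.mean(),ray(c,(u.min()+u.max())/2,(v.min()+v.max())/2,90))
e=s['eef_pos']; T=np.linalg.inv(np.array(b['cam_to_world']))
for name,p in dict(tip=[e[0],e[1],e[2]-52],seat=[e[0],e[1],e[2]-12],well=[456.2,-208.6,90]).items():
    q=T@np.r_[p,1]; print(name,'expected px',q[0]/q[2]*b['f']+b['cx'],q[1]/q[2]*b['f']+b['cy'])
save(b,'s3.png',(155,80,225,160),7)
```

```text
[ 457.29761717 -206.87245517  162.60811984] [ 3.14158157e+00 -1.38017001e-04  1.62244047e+00]
rim 181 188 139 141 184.30769230769232 140.30769230769232 [ 459.85126783 -209.10690744   90.        ]
rim 181 188 139 141 184.5 140.33333333333334 [ 459.85126783 -209.10690744   90.        ]
tip expected px 185.29145640483307 132.43258446658976
seat expected px 184.17633936712105 117.5860074548518
well expected px 185.63656414558568 139.53994979018452
```

View pics/s3.png

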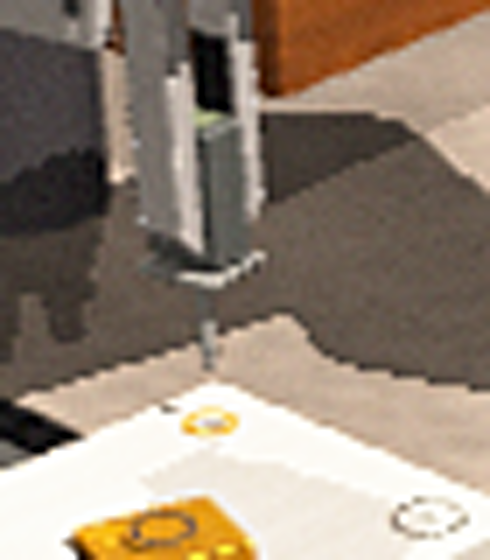

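The scene crop shows the stem tip at crop (209,370) and the well rim straight below it at (209,422). They agree to within about 1 mm of the prediction. I'm descending carefully.

Emit:
{"op": "servo_tool", "data": {
  "motion": [
    [[-0.001, -0.0033, -0.02, 0, 0, 0, 1], [-0.001, -0.0033, -0.04, 0, 0, 0, 1], [-0.001, -0.0033, -0.05, 0, 0, 0, 1], [-0.001, -0.0033, -0.055, 0, 0, 0, 1], [-0.001, -0.0033, -0.055, 0, 0, 0, 1]]
  ],
  "newtons": 10
}}

```text
clock: 6.2
eef_pos: [456.4, -209.4, 134.3]
eef_rot: [-3.141, -0.001, 1.621]
wrist_force: [1.4, 0.5, -0.6]
finger_gap: 19.7
finger_force: 10.0
```

Emit:
{"op": "servo_tool", "data": {
  "motion": [
    [[0, 0, -0.015, 0, 0, 0, 1], [0, 0, -0.03, 0, 0, 0, 1], [0, 0, -0.04, 0, 0, 0, 1], [0, 0, -0.046, 0, 0, 0, 1], [0, 0, -0.046, 0, 0, 0, 1]]
  ]
}}

```text
clock: 6.7
eef_pos: [456.4, -209.4, 111.0]
eef_rot: [-3.141, -0.0, 1.621]
wrist_force: [4.8, 3.8, -2.2]
finger_gap: 19.9
finger_force: 10.0
```

Emit:
{"op": "servo_tool", "data": {
  "motion": [
    [[0.002, 0.002, 0, 0, 0, 0, 1], [0.002, 0.002, -0.005, 0, 0, 0, 1], [0.002, 0.002, -0.01, 0, 0, 0, 1], [0.002, 0.002, -0.014, 0, 0, 0, 1], [0.002, 0.002, -0.014, 0, 0, 0, 1]]
  ]
}}

```text
clock: 7.2
eef_pos: [457.2, -208.6, 104.2]
eef_rot: [-3.141, -0.0, 1.621]
wrist_force: [0.0, 0.0, -0.2]
finger_gap: 19.5
finger_force: 10.0
```

Side force is gone. Pressing the last few mm down onto the collar.

Emit:
{"op": "servo_tool", "data": {
  "motion": [
    [[0, 0, -0.003, 0, 0, 0, 1], [0, 0, -0.005, 0, 0, 0, 1], [0, 0, -0.007, 0, 0, 0, 1], [0, 0, -0.007, 0, 0, 0, 1]]
  ]
}}

```text
clock: 7.6
eef_pos: [457.4, -208.6, 101.8]
eef_rot: [3.141, 0.0, 1.621]
wrist_force: [-3.8, 2.3, 8.9]
finger_gap: 20.0
finger_force: 10.0
```

Seated on the metal with 9 N upward. Letting go, then lifting.

Emit:
{"op": "servo_tool", "data": {
  "motion": [
    [[0, 0, 0.002, 0, 0, 0, 0.5], [0, 0, 0.002, 0, 0, 0, 0.5], [0, 0, 0.002, 0, 0, 0, 0.5], [0, 0, 0.002, 0, 0, 0, 0.5], [0, 0, 0.05, 0, 0, 0, 0.5], [0, 0, 0.15, 0, 0, 0, 0.5], [0, 0, 0.25, 0, 0, 0, 0.3], [0, 0, 0.25, 0, 0, 0, 0]]
  ]
}}

```text
clock: 8.4
eef_pos: [459.3, -209.6, 232.4]
eef_rot: [3.133, 0.005, 1.621]
wrist_force: [-0.3, -0.2, -0.5]
finger_gap: 59.6
finger_force: 0.0
```

Emit:
{"op": "servo_tool", "data": {
  "motion": [
    [[0.05, 0.5, 0, 0, 0, 0, 0], [0.08, 0.8, 0, 0, 0, 0, 0], [0.1, 0.98, 0, 0, 0, 0, 0], [0.1, 0.98, 0, 0, 0, 0, 0], [0.1, 0.98, 0, 0, 0, 0, 0], [0.1, 0.98, 0, 0, 0, 0, 0], [0.1, 0.98, 0, 0, 0, 0, 0], [0.1, 0.98, 0, 0, 0, 0, 0], [0.1, 0.98, 0, 0, 0, 0, 0], [0.1, 0.98, 0, 0, 0, 0, 0]]
  ]
}}

```text
clock: 9.4
eef_pos: [507.1, 284.0, 225.5]
eef_rot: [-3.141, 0.0, 1.622]
wrist_force: [0.7, -0.5, 0.6]
finger_gap: 94.0
finger_force: 0.0
```

Run:
```python
from h import *
s=manip.read_state(); print(s['eef_pos'],s['eef_rot'],s['finger_gap'])
c=cam('top'); P=pts(c);Z=P[...,2]; v,u=np.mgrid[0:384,0:512]
for nm,m in dict(stem=(u>390)&(u<425)&(v>205)&(v<245)&(Z>138)&(Z<152),collar=(u>390)&(u<425)&(v>205)&(v<245)&(Z>92.5)&(Z<97)).items():
    q=P[m]; r=cv2.minAreaRect(q[:,:2].astype(np.float32)); print(nm,m.sum(),np.median(q,0).round(1),r)
b=cam('scene'); save(b,'s4.png',(130,90,330,210),4)
w=cam('wrist'); P=pts(w);Z=P[...,2]; m=((Z>165)&(Z<182)&(P[...,1]>330)).astype(np.uint8); n,l,st,ce=cv2.connectedComponentsWithStats(m)
for i in range(1,n):
    if st[i,4]>100: q=P[l==i]; print('surf?',st[i,4],ce[i],np.median(q,0),cv2.minAreaRect(q[:,:2].astype(np.float32)))
```

```text
[507.05364031 283.9820065  225.45901423] [-3.14129258e+00  4.65376833e-05  1.62166725e+00] 94.04116126177593
stem 145 [ 456.  -206.4  145. ] ((454.8529968261719, -208.3503875732422), (31.363082885742188, 19.611955642700195), 89.44852447509766)
collar 97 [ 469.7 -206.6   93.3] ((469.9033508300781, -200.46038818359375), (65.99406433105469, 75.1454086303711), 84.1357192993164)
surf? 1219 [265.34864643  99.71780148] [510.49703256 374.63721171 172.88213964] ((510.4707336425781, 374.1687316894531), (22.48779296875, 33.2923469543457), 3.349047899246216)
```

View pics/s4.png

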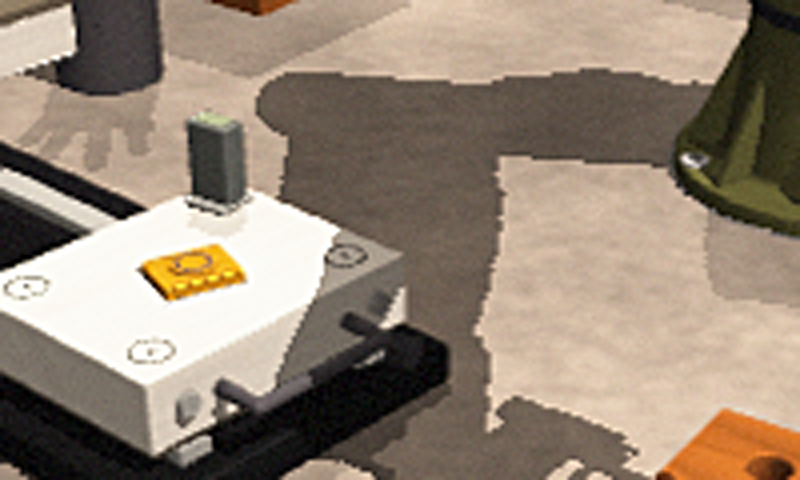

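The stem thermometer stands upright in the well, with its head at crop (217,160). Its top is at z = 145 as it should be, and the die and rings are undisturbed. Next is the surface thermometer, which the top and wrist views agree on, near (509.3,374.4).

Emit:
{"op": "servo_tool", "data": {
  "motion": [
    [[0.004, 0.18, 0, 0, 0, 0, 0], [0.004, 0.18, 0, 0, 0, 0, 0], [0.004, 0.18, -0.04, 0, 0, 0, 0], [0.004, 0.18, -0.12, 0, 0, 0, 0], [0.004, 0.18, -0.2, 0, 0, 0, 0], [0.004, 0.18, -0.22, 0, 0, 0, 0], [0.004, 0.18, -0.22, 0, 0, 0, 0], [0.004, 0.18, -0.22, 0, 0, 0, 0]]
  ]
}}

```text
clock: 10.35
eef_pos: [510.3, 371.4, 118.2]
eef_rot: [3.139, -0.001, 1.62]
wrist_force: [-0.6, 0.6, 0.3]
finger_gap: 93.4
finger_force: 0.0
```

Emit:
{"op": "servo_tool", "data": {
  "motion": [
    [[-0.002, 0.004, -0.004, 0, 0, 0, 0.3], [-0.002, 0.004, -0.004, 0, 0, 0, 1], [-0.002, 0.004, -0.004, 0, 0, 0, 1], [-0.002, 0.004, -0.004, 0, 0, 0, 1], [-0.002, 0.004, -0.004, 0, 0, 0, 1], [-0.002, 0.004, -0.004, 0, 0, 0, 1], [-0.002, 0.004, -0.004, 0, 0, 0, 1], [-0.002, 0.004, -0.004, 0, 0, 0, 1], [-0.002, 0.004, -0.004, 0, 0, 0, 1]]
  ],
  "newtons": 25
}}

```text
clock: 11.25
eef_pos: [508.4, 373.4, 114.1]
eef_rot: [-3.142, -0.0, 1.621]
wrist_force: [0.0, 0.5, -0.4]
finger_gap: 25.1
finger_force: 0.0
```

Emit:
{"op": "servo_tool", "data": {
  "motion": [
    [[0, 0, 0, 0, 0, 0, 1], [0, 0, 0, 0, 0, 0, 1]]
  ]
}}

```text
clock: 11.45
eef_pos: [508.4, 373.4, 114.1]
eef_rot: [3.142, -0.0, 1.621]
wrist_force: [0.9, 0.5, 0.1]
finger_gap: 22.1
finger_force: 25.0
```

Emit:
{"op": "servo_tool", "data": {
  "motion": [
    [[0, 0, 0.1, 0, 0, 0, 1], [0, 0, 0.2, 0, 0, 0, 1], [0, 0, 0.3, 0, 0, 0, 1], [0, 0, 0.32, 0, 0, 0, 1], [0.05, -0.1, 0.32, 0, 0, 0, 1], [0.216, -0.97, 0.32, 0, 0, 0, 1], [0.216, -0.97, 0.32, 0, 0, 0, 1], [0.216, -0.97, 0.32, 0, 0, 0, 1], [0.216, -0.97, 0.32, 0, 0, 0, 1], [0.216, -0.97, 0.32, 0, 0, 0, 1]]
  ]
}}

```text
clock: 12.45
eef_pos: [578.3, 81.3, 273.2]
eef_rot: [-3.14, 0.0, 1.621]
wrist_force: [0.6, 0.3, -1.9]
finger_gap: 22.1
finger_force: 25.0
```

Emit:
{"op": "servo_tool", "data": {
  "motion": [
    [[0.1, -0.44, 0, 0, 0, 0, 1], [0.1, -0.44, 0, 0, 0, 0, 1], [0.1, -0.44, 0, 0, 0, 0, 1], [0.1, -0.44, 0, 0, 0, 0, 1], [0.1, -0.44, 0, 0, 0, 0, 1], [0.1, -0.44, 0, 0, 0, 0, 1], [0.1, -0.44, 0, 0, 0, 0, 1]]
  ]
}}

```text
clock: 13.15
eef_pos: [628.3, -136.8, 272.9]
eef_rot: [-3.14, -0.001, 1.62]
wrist_force: [0.3, 0.9, -1.0]
finger_gap: 22.1
finger_force: 25.0
```

Emit:
{"op": "servo_tool", "data": {
  "motion": [
    [[-0.024, 0.045, 0, 0, 0, 0, 1], [-0.024, 0.045, -0.08, 0, 0, 0, 1], [-0.024, 0.045, -0.14, 0, 0, 0, 1], [-0.024, 0.045, -0.154, 0, 0, 0, 1], [-0.024, 0.045, -0.154, 0, 0, 0, 1], [-0.024, 0.045, -0.154, 0, 0, 0, 1]]
  ]
}}

```text
clock: 13.75
eef_pos: [617.1, -113.9, 198.9]
eef_rot: [3.139, 0.001, 1.621]
wrist_force: [0.0, 0.3, -1.0]
finger_gap: 22.0
finger_force: 25.0
```

Run:
```python
from h import *
s=manip.read_state(); e=s['eef_pos']; print(e,s['eef_rot'])
b=cam('scene'); T=np.linalg.inv(np.array(b['cam_to_world'])); np.savez('s5.npz',**b)
for name,p in dict(tip=[e[0],e[1]+1,e[2]-90.1],collar=[e[0],e[1]+1,e[2]-24],mark=[616.5,-113.3,90]).items():
    q=T@np.r_[p,1]; print(name,np.round([q[0]/q[2]*b['f']+b['cx'],q[1]/q[2]*b['f']+b['cy']],2))
g=cv2.cvtColor(np.load('scene0.npz')['frame'],cv2.COLOR_RGB2GRAY)[170:186,158:178].astype(float)
w=np.clip(np.median(g)-15-g,0,None); v,u=np.mgrid[170:186,158:178]; print('ring px',(w*u).sum()/w.sum(),(w*v).sum()/w.sum())
save(b,'s5.png',(125,100,210,190),6)
```

```text
[ 617.10658727 -113.85841309  198.91532875] [3.13939647e+00 6.14929703e-04 1.62147880e+00]
tip [167.37 169.64]
collar [164.57 142.17]
mark [168.18 176.94]
ring px 165.5537106918239 181.6387421383648
```

View pics/s5.png

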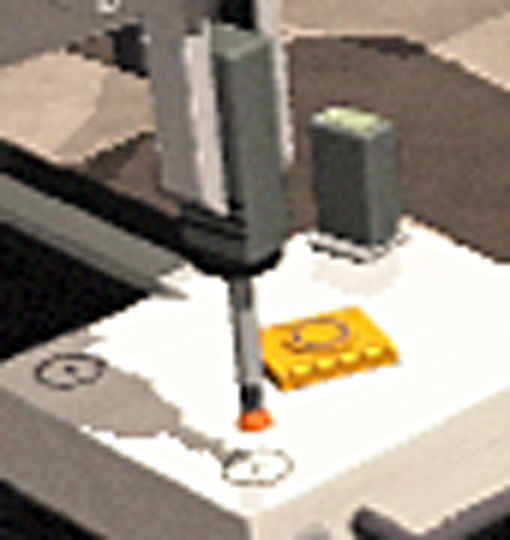

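The foot is at crop (255,422), directly above the wanted ring at (257,466) and clear of the die. The offset is under 1 mm. Lowering now.

Emit:
{"op": "servo_tool", "data": {
  "motion": [
    [[-0.001, 0, -0.015, 0, 0, 0, 1], [-0.001, 0, -0.025, 0, 0, 0, 1], [-0.001, 0, -0.032, 0, 0, 0, 1], [-0.001, 0, -0.034, 0, 0, 0, 1], [-0.001, 0, -0.034, 0, 0, 0, 1]]
  ]
}}

```text
clock: 14.3
eef_pos: [615.9, -114.2, 180.1]
eef_rot: [-3.141, -0.0, 1.621]
wrist_force: [0.4, 0.1, -0.6]
finger_gap: 21.8
finger_force: 25.0
```

Emit:
{"op": "servo_tool", "data": {
  "motion": [
    [[0, 0, -0.003, 0, 0, 0, 1], [0, 0, -0.006, 0, 0, 0, 1], [0, 0, -0.008, 0, 0, 0, 1], [0, 0, -0.008, 0, 0, 0, 1], [0, 0, -0.008, 0, 0, 0, 1]]
  ]
}}

```text
clock: 14.8
eef_pos: [616.1, -114.2, 176.3]
eef_rot: [3.141, 0.0, 1.621]
wrist_force: [-0.3, 0.1, 2.3]
finger_gap: 22.0
finger_force: 25.0
```

Net of the tool's 1.5 N weight, this is about 3.7 N, or half of the foot's travel. I'm holding there and checking.

Emit:
{"op": "servo_tool", "data": {
  "motion": [
    [[0, 0, 0, 0, 0, 0, 1], [0, 0, 0, 0, 0, 0, 1], [0, 0, 0, 0, 0, 0, 1], [0, 0, 0, 0, 0, 0, 1], [0, 0, 0, 0, 0, 0, 1], [0, 0, 0, 0, 0, 0, 1], [0, 0, 0, 0, 0, 0, 1], [0, 0, 0, 0, 0, 0, 1]]
  ]
}}

```text
clock: 15.6
eef_pos: [616.1, -114.2, 176.1]
eef_rot: [3.141, 0.0, 1.621]
wrist_force: [1.1, -0.9, 1.9]
finger_gap: 21.6
finger_force: 25.0
```

Run:
```python
from h import *
b=cam('scene'); save(b,'s6.png',(125,100,210,190),6)
F=[]
for i in range(4): s=manip.read_state(); F.append(s['wrist_force'][2]); cam('top')
print(np.round(F,2),s['eef_pos'],s['eef_rot'],s['finger_gap'])
```

```text
[1.7  2.03 2.9  2.22] [ 616.06170107 -114.23152947  176.16316223] [3.14132487e+00 9.92399267e-05 1.62086672e+00] 21.45351167581536
```

View pics/s6.png

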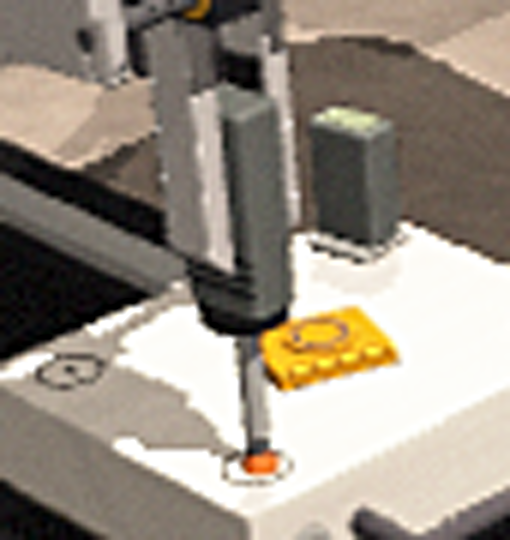

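The foot sits inside the wanted ring, at crop (262,466) against the ring centre at (257,466). That is about 1.7 mm off, pressed at roughly 3.6 N and upright. Handing in.

```bash
python3 -c "
from cell import manip
print(manip.sign_off())"
```

```text
the job is handed in; nothing more can be done
None
```

I handed the job in at about 16 s on the robot clock, without seeing a verdict: the stem thermometer stands home in the well, let go, and the surface thermometer is held upright about 2 mm off the ring's centre, pressed at roughly 3.6 N (about half its travel).

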